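Snap ring back onto the rocker drive's axle stub

ROBOT

A 6-joint arm with a two-finger parallel gripper is mounted at the origin on a cart in front of the work surface, level with it; the furniture and walls round the work are solid. World frame = base frame: x ahead of the robot, y to its left, z up, the work surface at z = 0. Lengths are in m, angles in rad, forces in N, time in s.
With the tool pointing down it reaches from about 0.3 to 0.85 m from the base axis. Payload 4.2 kg.
Tool frame: the origin (TCP) lies at the very end of the fingers, on their centre line; the grasp point (between the pads) lies hold_point_z behind it (hold_point_z is the distance from the TCP to the grasp point, in m); z points along the fingers, y is the line along which they close (so a half turn about z gives the same grasp; the last joint's range is limited). The gripper opens to 91 mm and grips with 3 to 60 N. Pads are 32 mm wide; open, the fingers measure 118 mm over their backs; the gripper's body (76 mm by 178 mm) begins 60 mm behind the grasp point.
Start: joints at [1.217, 0.32, 1.565, -0, 1.257, -0.02], TCP at [0.188, 0.543, 0.214] pointing down, gripper open.
Joint ranges: [-3.11, 3.11], [-0.84, 2.01], [0.21, 2.61], [-1.34, 4.49], [0.05, 2.63], [-2.56, 2.56]. Speed limits (rad/s): [2.57, 2.57, 3.14, 3.14, 3.14, 3.14].

INTERFACE

Orientations are given as a rotation vector (axis times angle).
In Python, from cell import get_obs, get_image, camera_params, finish_job, hold_point_z gives the robot as it stands.
- The arm moves only by the tool play_rows, never from a script. Its argument "rows" is a list of rows, each a list of 6 numbers: the shift along the tool's x, y, z in cm, then the turn, a rotation vector about the tool's x, y, z in degrees. A call has 1 to 20 rows; each row shifts and turns the commanded pose from where the row before left it, along the tool's axes as they then stand; what a row does not reach is not made up. A row lasts 1/8 s, in which the tool goes at most 62.5 mm and 10.7 degrees, less where a joint would pass 70% of its speed; a pose out of reach is approached as far as the arm can. A call with a gripper value outside its range is refused whole. "jaw" is the finger opening in cm, from 0 to 9.12, set as the call begins (left out, the last holds). The fingers move at their own pace and stop on an object; "squeeze" is the grip in N (left out, the last holds). Time passes only in rows, so rows that do not move let the fingers close. It gives the time, the measured TCP pose, the force, the opening and the grip force at its end, in the units of the state.
- get_obs(): the state, without advancing time (a new reading comes with each control period).
- get_image(name): name is "scene" or "top" or "wrist"; returns the picture (400x640x3 uint8, red, green, blue); there is no depth.
- camera_params(name): a dict with "camera_matrix" (3x3 intrinsics, pixels), "rvec" (rotation vector, rad) and "tvec" (3), from world to camera coordinates, as OpenCV has them. Camera axes: x right, y down, z forward; pixel columns grow to the right and rows downward; lengths in m; the calibration is good to about 2 mm. The wrist camera is an equidistant fisheye: a pixel r from the principal point sees the ray r / f radians off the axis. A picture is of the moment at which its call begins: read the wrist's pose just before it. camera_params takes no time and is no camera call; for the wrist camera it gives the pose at the moment of the call.
- finish_job(): hands the job in; it is judged then, once.
The state is a dict: "t": time; "qpos": joint angles; "joint_vel": joint speeds; "joint_efforts": joint torques, N m; "tcp_pos": TCP position; "ee_rot": TCP orientation; "contact_force": force on the tool from outside, world axes, zero at the start; "ft_torque": the same for the moment, N m; "opening": finger opening in m; "gripper_force": force on a finger pad.
Only numpy, scipy, OpenCV 4.12 (cv2) and the standard library are available. Lean on these libraries where they do the work, as an engineer would, in place of code of your own. Each camera call takes 0.05 s, during which the arm holds its last target. There are 200 camera calls.

TASK

The rocking shaker's drive plate is on the bench for service: its gear is back on the axle stub, but the snap ring that keeps it there still lies in the clear parts tray. Draw the lock-ring pliers out of their stand by the handles, put the closed jaws into the ring's gap, squeeze the handles right up to the stop so that the ring spreads, carry it to the stub and slide it, level and without forcing it, down over the end of the stub until it lies on the brass washer, in line with the groove. Finish holding it there, the pliers still squeezed and the ring still spread, so that its seat can be checked before it is let snap in; leave the other things on the bench and in the tray where they are.

Things in the scene. Friction and masses are not known exactly. Their poses are not given: they have to be found in the camera images.
- pliers: lock-ring pliers, 140 mm long, 120 g, upright in a stand, jaws down. Origin on the pivot, 62 mm above the bench at the start; z up along the handles (they end 86 mm above it), y across them. The jaws end 54 mm under the pivot: closed, two blades together 8 mm wide (y), 10 mm deep (x), 11 mm high, under a 15 mm wide shoulder. This body is the +y half; squeezed, it leans by half of pliers_squeeze
- pliers_grip (a point): point midway between the two black handles, 55 mm above the pivot: take both handles here from above, the fingers closing along the pliers' y. The handles bow outward to 59 mm across here and are 14 mm wide along x. A straight lift of 60 mm clears the stand
- pliers_squeeze (a joint): angle between the halves, rad. 0: jaws closed. 0.43: handles squeezed to the stop screw, about 34 mm across at the grip, jaws about 28 mm wide. Halves do not cross: squeezing spreads the jaws. A spring holds the handles apart, 5 N each at 0, 9 N at the stop, about 16 N with the ring: fingers set to 57 mm carry the pliers with nearly closed jaws; squeeze with 30 N or more to the stop
- tool_stand: grey two-tier metal stand of the pliers, fixed, 104 x 94 mm, 66 mm high; the pliers hang in a slot (13 x 26 mm) 18 mm to -x of its middle, two small screwdrivers, tops 103 mm high, stand 52 mm behind them. Origin: middle of its underside
- ring: dark steel snap ring, 4 mm thick, 20 g, about 57 x 40 mm, flat in the tray. Origin: centre of the bore, on its underside; z up; the gap, between two straight ears (x = -15 to -35 mm), points to -x. At rest the bore is about 27 mm across, too small for the stub; spread by the pliers at their stop it passes a 34 mm round, and its spring (about 7 N) clamps it on the jaws by friction
- ring_gap (a point): middle of the ring's gap between the ears, 27 mm from the ring's origin along its -x, 2 mm above its underside: the jaws go in here from above, their closing line along the ring's y. The gap is 14 mm wide here (12 mm at the ears' ends), 28 mm when spread. Start to squeeze with the jaw ends 1 to 3 mm above the tray floor; the jaws sink some mm as the fingers close, so follow up
- ring_arm_l (a joint): opening of the ring's +y arm, rad: 0 at rest, about 0.18 when spread by the pliers at their stop
- ring_arm_r (a joint): opening of the ring's -y arm, rad, read the same way
- parts_tray: clear shallow tray, fixed, 127 (x) x 174 (y) mm, rim 20 mm high, floor 2 mm above the bench. Origin: middle of its underside
- axle_seat (a point): point on the axis of the upright axle stub, at the top of the brass washer (38 mm across), 34 mm above the bench: the ring's origin belongs here. The groove (26 mm across) reaches 7 mm up from here; above it the stub is 30 mm across, ending 19 mm above this point in a 25 mm wide chamfered top
- drive_plate: the shaker's drive, fixed: a 100 x 190 mm aluminium plate with the stub, a white gear wheel 87 mm across (top 28 mm above the bench) and, about 100 mm from the stub to this body's +x, a gear motor 74 mm high. Origin: under the stub, on the bench; the stub is its z axis
- small_bottle: small bottle with a screw cap, 35 mm across, 62 mm high: not part of the job, leave it where it is
- vial: slim vial with a black cap, 22 mm across, 66 mm high: not part of the job, leave it where it is
- pot_a: small sample pot with a white cap, 26 mm, in one back corner of the parts tray: not part of the job, leave it where it is
- pot_b: second small sample pot, in the other back corner of the tray: not part of the job, leave it where it is

How it is judged:
By the outcome, as a careful person would: the job done as asked, in the order asked, and still so for the second after the job is handed in, while the arm keeps its last pose, push and grip.
It also fails if it takes over 61 s, if anything falls off the work surface, if the arm or the gripper's body presses on something with over 40 N, if the wrist force passes 120 N, or if a joint passes its speed limit or range.

## Working session

There is one attempt and no reset: what is moved stays moved. The work goes in short steps, Python scripts to look and compute and a tool call to move; the robot and the scene stay as the last step left them, time stands still between calls to the robot, and variables do not carry over. Pictures are saved under pics/ and viewed, at most 10 in all, crops included, and the job is handed in when it is done.

Besides the shell and the picture viewer there is one more tool, called in YAML: its name, and indented under it one key for each argument. play_rows: Moves the arm, as the interface text tells. Its arguments: {"type":"object","properties":{"rows":{"type":"array","items":{"type":"array","items":{"type":"number"}}},"jaw":{"type":"number"},"squeeze":{"type":"number"}},"required":["rows"]}

```bash
mkdir -p pics; cat > h.py <<'E'
import numpy as np, cv2
from cell import *
from scipy.spatial.transform import Rotation as R
def save(n,f):
    o=get_obs(); p=camera_params(n); im=get_image(n)
    cv2.imwrite(f'pics/{f}.png',im[:,:,::-1]); np.savez(f'pics/{f}.npz',K=p['camera_matrix'],r=p['rvec'],t=p['tvec'],tcp=o['tcp_pos'],rot=o['ee_rot'],wr=n=='wrist')
    return im
def ray(f,u,v):
    d=np.load(f'pics/{f}.npz');K=d['K'];x=np.array([(u-K[0,2])/K[0,0],(v-K[1,2])/K[1,1]])
    if d['wr']:
        th=np.linalg.norm(x); x=x/max(th,1e-9); c=np.array([*(x*np.sin(th)),np.cos(th)])
    else: c=np.array([*x,1.])
    Rm=R.from_rotvec(d['r'].ravel()).as_matrix()
    return -Rm.T@d['t'].ravel(), Rm.T@c
def on(f,u,v,z):
    o,d=ray(f,u,v); return o+d*(z-o[2])/d[2]
E
python3 - <<'E'
from h import *
for n in ('top','scene'): save(n,n+'0'); p=camera_params(n); print(p)
o=get_obs();print(o,hold_point_z)
E
```

```text
{'camera_matrix': array([[503.53201332,   0.        , 321.15374971],
       [  0.        , 503.53201332, 200.88599338],
       [  0.        ,   0.        ,   1.        ]]), 'rvec': array([ 2.19086622, -2.18013693,  0.10485803]), 'tvec': array([3.06644213e-04, 5.54642057e-01, 1.22686555e+00])}
{'camera_matrix': array([[497.72174152,   0.        , 309.90275857],
       [  0.        , 497.72174152, 218.05295062],
       [  0.        ,   0.        ,   1.        ]]), 'rvec': array([ 2.0805771 , -0.58069796,  0.30943149]), 'tvec': array([-0.45785326,  0.2433646 ,  1.19152758])}
{'t': 0.1, 'qpos': array([ 1.21701974e+00,  3.20238648e-01,  1.56553688e+00,  1.46516797e-07,
        1.25738805e+00, -2.00148129e-02]), 'joint_vel': array([ 0.00037849, -0.00256694, -0.00375167,  0.00139786, -0.00109362,
        0.0018994 ]), 'joint_efforts': array([-3.43269330e-04, -4.13332629e+01, -2.32511812e+01,  7.28770229e-02,
        4.21249657e-02, -7.64107676e-05]), 'tcp_pos': array([0.18822463, 0.54285446, 0.21320604]), 'ee_rot': array([-5.21793140e-01, -3.09765970e+00,  2.42437379e-03]), 'contact_force': array([ 0.17656715, -0.02153583,  0.19293062]), 'ft_torque': array([-0.02235388, -0.00661237,  0.03558528]), 'gripper_force': 0.0, 'opening': 0.091099157229556} 0.0188
```

View pics/top0.png

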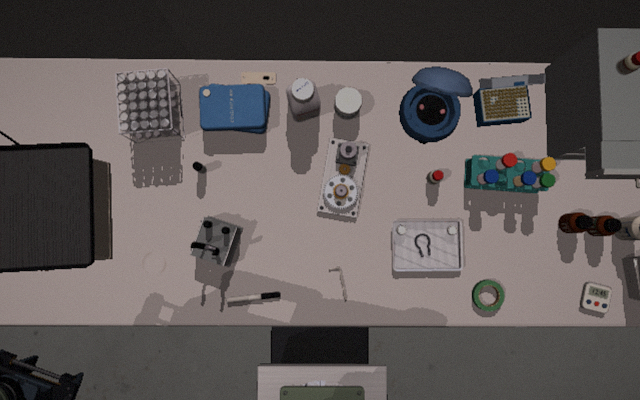

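View pics/scene0.png

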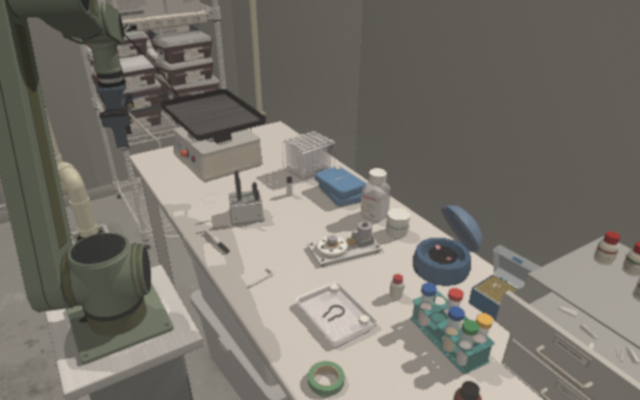

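The top view shows the pliers' handles at about (205,247), the screwdrivers at (210,226) and (222,230), the ring at (423,243), the stub at (341,192) and the motor at (347,150). The scene view agrees with this. Next, a zoomed composite of these areas.

```bash
python3 - <<'E'
from h import *
im=cv2.imread('pics/top0.png')
c=lambda x,y,w,h:cv2.resize(im[y:y+h,x:x+w],(390,290),interpolation=cv2.INTER_CUBIC)
a=np.vstack([np.hstack([c(180,208,78,58),c(390,215,78,58)]),np.hstack([c(310,165,78,58),c(310,135,78,58)])])
cv2.imwrite('pics/comp.png',a)
for n,u,v,z in [('pl',205,247,.14),('sd1',210,226,.103),('sd2',222,230,.103),('ring',423,240,.006),('gap',423,253,.004),('stub',341,191,.053),('motor',347,149,.074)]: print(n,on('top0',u,v,z).round(4))
print(camera_params('wrist'))
E
```

```text
pl [0.4406 0.2626 0.14  ]
sd1 [0.4885 0.2602 0.103 ]
sd2 [0.4794 0.2324 0.103 ]
ring [ 0.4591 -0.2529  0.006 ]
gap [ 0.4266 -0.2529  0.004 ]
stub [ 0.5765 -0.0446  0.053 ]
motor [ 0.6758 -0.0579  0.074 ]
{'camera_matrix': array([[309.70691629,   0.        , 312.55856672],
       [  0.        , 309.70691629, 204.35201004],
       [  0.        ,   0.        ,   1.        ]]), 'rvec': array([-2.38506718, -1.69735604, -0.21216089]), 'tvec': array([-0.5727931 , -0.02958974,  0.39129773])}
```

View pics/comp.png

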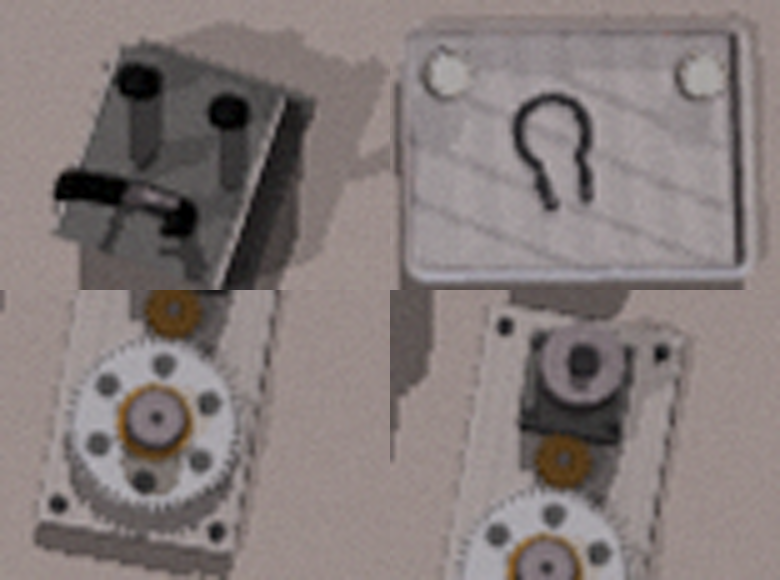

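The composite shows the pliers' handles running along the screwdriver line, so the stand yaw is about -18°. The ring's gap points down and slightly right in the picture (yaw about +14°), and the stub and washer are at the gear centre. The tool already lines up roughly with the pliers, so I'll move over them.

play_rows:
  rows:
    - [-3.3,-1.8,-0.3,0,0,0]
    - [-3.3,-1.8,-0.3,0,0,0]
    - [-3.3,-1.8,-0.3,0,0,0]
    - [-3.3,-1.8,-0.3,0,0,0]
    - [-3.3,-1.8,-0.3,0,0,0]
    - [-3.3,-1.8,-0.3,0,0,0]
    - [-3.3,-1.8,0,0,0,0]
    - [-3.3,-1.8,0,0,0,0]
    - [-3.3,-1.8,0,0,0,0]
    - [-3.3,-1.8,0,0,0,0]
    - [0,0,0,0,0,0]

```text
t: 1.48
tcp_pos: [0.4422, 0.2635, 0.2315]
ee_rot: [-0.527, -3.097, 0.001]
contact_force: [-1.1, 0.8, 0.5]
opening: 0.0912
gripper_force: 0.0
```

```bash
python3 - <<'E'
from h import *
save('wrist','w1'); o=get_obs(); print(o['t'],o['tcp_pos'],R.from_rotvec(o['ee_rot']).as_matrix().round(3))
p=camera_params('wrist');print(-R.from_rotvec(p['rvec']).as_matrix().T@p['tvec'])
E
```

```text
1.525 [0.44135311 0.26442878 0.23149062] [[-0.944  0.33  -0.001]
 [ 0.33   0.944 -0.   ]
 [ 0.001 -0.    -1.   ]]
[0.37628906 0.28607114 0.40333307]
```

View pics/w1.png

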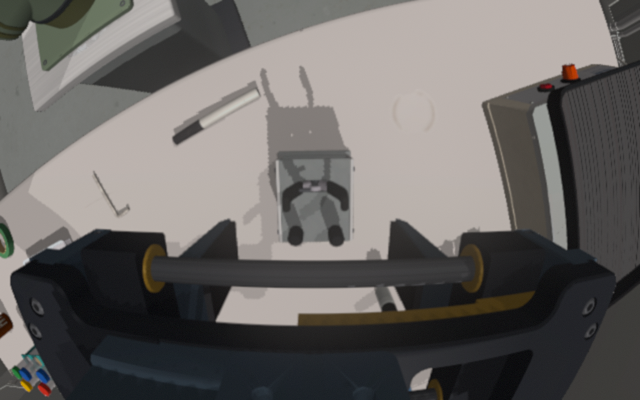

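The wrist view shows the pliers at about (315,190), between the screwdrivers at (295,236) and (336,236), with the stand edges vertical in the picture. I'll zoom in to find the handle tips.

```bash
python3 - <<'E'
from h import *
im=cv2.imread('pics/w1.png'); g=im.max(2)
c=cv2.resize(im[140:250,265:365],(700,770//1),interpolation=cv2.INTER_CUBIC)[:600]
cv2.imwrite('pics/w1c.png',c)
m=(g<42).astype(np.uint8); m[:170]=0;m[250:]=0;m[:,:270]=0;m[:,360:]=0
n,l,s,ce=cv2.connectedComponentsWithStats(m)
for i in range(1,n):
  if s[i,4]>15: print(s[i],ce[i])
E
```

```text
(no output)
```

View pics/w1c.png

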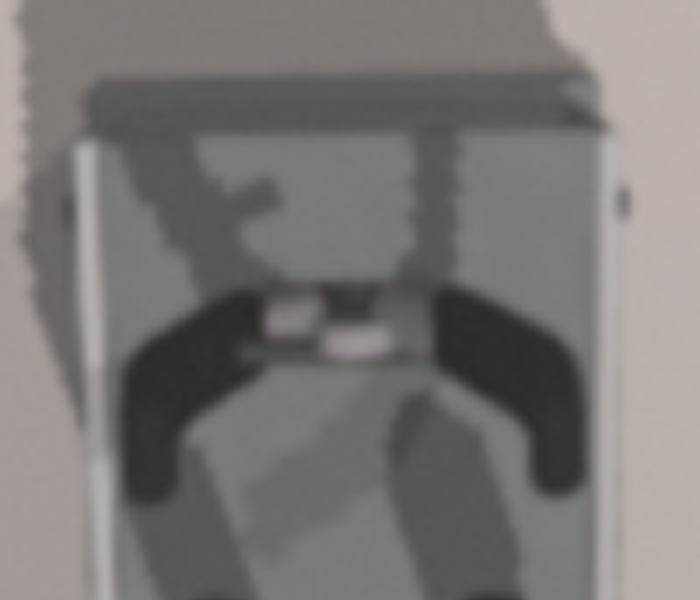

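In the crop the handle tips are at about (148,478) and (556,470), which is (286,208) and (344,207) in the full picture.

```bash
python3 - <<'E'
from h import *
a=on('w1',286.1,208.0,.145);b=on('w1',344.4,207.2,.145)
d=np.load('pics/w1.npz');M=R.from_rotvec(d['rot']).as_matrix()
print(a,b,(a+b)/2,np.linalg.norm(a-b)); y=(b-a);print('angle tool',M.T@y, np.degrees(np.arctan2((M.T@y)[0],(M.T@y)[1])))
sa=on('w1',265+95/7,140+135/7,.066);sb=on('w1',265+600/7,140+128/7,.066);print('stand edge',M.T@(sb-sa),np.linalg.norm(sb-sa))
print('mid in tool', M.T@((a+b)/2-d['tcp']))
# bow points / knuckles at grip height
k1=on('w1',265+135/7,140+370/7,.117);k2=on('w1',265+572/7,140+362/7,.117);print('bow',M.T@((k1+k2)/2-d['tcp']))
for u,v in((286.1,208),(344.4,207.2)):
  # plane through tips vertical: check top view
  pass
s1=on('w1',295,233,.103);s2=on('w1',336,233,.103);print('sd',M.T@(s2-s1), M.T@((s1+s2)/2-d['tcp']))
E
```

```text
[0.43513717 0.24021233 0.145     ] [0.45116081 0.28809092 0.145     ] [0.44314899 0.26415163 0.145     ] 0.05048877007236567
angle tool [ 7.20340434e-04  5.04836152e-02 -4.00587859e-05] 0.8174863426410847
stand edge [ 1.14760363e-03  7.90544587e-02 -6.27247816e-05] 0.0790628128119386
mid in tool [-0.0006485   0.00101045  0.08648401]
bow [0.00686393 0.00145007 0.11448558]
sd [-1.50264776e-05  4.22310919e-02 -3.36676962e-05] [-0.03902619  0.00166991  0.12847372]
```

play_rows:
  rows:
    - [0,0.1,1.6,0,0,-0.8]
    - [0.1,0,2,0,0,0]
    - [0,0,2,0,0,0]
    - [0,0,2,0,0,0]
    - [0,0,2,0,0,0]
    - [0,0,2,0,0,0]
    - [0,0,1,0,0,0]
    - [0,0,0.7,0,0,0]
    - [0,0,0,0,0,0]

```text
t: 2.65
tcp_pos: [0.4404, 0.2666, 0.0989]
ee_rot: [-0.5, -3.101, 0.0]
contact_force: [-0.2, -0.1, -0.1]
opening: 0.091
gripper_force: 0.0
```

play_rows:
  rows:
    - [0,0,0,0,0,0]
    - [0,0,0,0,0,0]
    - [0,0,0,0,0,0]
    - [0,0,0,0,0,0]
    - [0,0,0,0,0,0]
    - [0,0,0,0,0,0]
  jaw: 5.7
  squeeze: 35

```text
t: 3.4
tcp_pos: [0.4409, 0.2663, 0.0997]
ee_rot: [0.5, 3.101, 0.0]
contact_force: [-0.7, -0.5, 4.5]
opening: 0.0571
gripper_force: 7.7
```

play_rows:
  rows:
    - [0,0,-0.5,0,0,0]
    - [0,0,-1,0,0,0]
    - [0,0,-1,0,0,0]
    - [0,0,-1,0,0,0]
    - [0,0,-1,0,0,0]
    - [0,0,-1,0,0,0]
    - [0,0,-1.5,0,0,0]
    - [0,0,-1.5,0,0,0]
    - [0,0,-1,0,0,0]
    - [0,0,-0.5,0,0,0]
    - [0,0,0,0,0,0]

```text
t: 4.78
tcp_pos: [0.4406, 0.2664, 0.1991]
ee_rot: [0.5, 3.101, 0.0]
contact_force: [-0.1, -0.5, -1.5]
opening: 0.0572
gripper_force: 4.9
```

```bash
python3 - <<'E'
from h import *
a=save('wrist','w2'); b=save('scene','s2'); o=get_obs(); print(o['t'],o['tcp_pos'],o['opening'])
p=camera_params('scene')
u,_=cv2.projectPoints(np.array([[*o['tcp_pos']],[o['tcp_pos'][0],o['tcp_pos'][1],o['tcp_pos'][2]-.09]]),p['rvec'],p['tvec'],p['camera_matrix'],None);u=u[:,0];print(u)
x,y=u[0].astype(int)
c=lambda im,x,y,w,h:cv2.resize(im[y:y+h,x:x+w,::-1],(390,390),interpolation=cv2.INTER_CUBIC)
cv2.imwrite('pics/c2.png',np.hstack([c(a,250,120,130,130),c(b,x-45,y-30,90,90)]))
E
```

```text
4.875 [0.44029757 0.26618096 0.19848053] 0.0574504947929125
[[235.59759122 159.90680154]
 [238.14368295 186.63288181]]
```

View pics/c2.png

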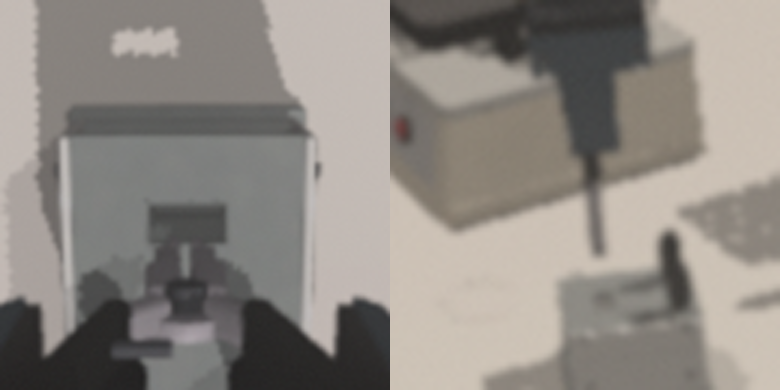

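The pliers have lifted clear of the stand and hang vertical in the scene view, with the jaws at about (312,217) in the wrist view. Next I'll get the ring's pose from the first top picture.

```bash
python3 - <<'E'
from h import *
im=cv2.imread('pics/top0.png'); x0,y0=405,228
g=cv2.resize(im[y0:262,x0:442].max(2),None,fx=8,fy=8,interpolation=cv2.INTER_CUBIC)
m=(g<90).astype(np.uint8)
n,l,s,ce=cv2.connectedComponentsWithStats(m); 
for i in range(1,n):
  if s[i,4]>200: print(s[i],ce[i])
i=1+s[1:,4].argmax(); v,u=np.nonzero(l==i)
P=np.array([on('top0',x0+(a+.5)/8-.5,y0+(b+.5)/8-.5,.006)[:2] for a,b in zip(u[::3],v[::3])])
c=P.mean(0); w,V=np.linalg.eigh(np.cov(P.T)); ax=V[:,1]*np.sign(V[0,1]); print('c',c,'yaw',np.degrees(np.arctan2(ax[1],ax[0])))
q=(P-c)@np.c_[ax,[-ax[1],ax[0]]]; print('ext',q.min(0),q.max(0))
# ears: points at low x
for lo,hi in((-.035,-.02),(-.02,-.01)):
  k=(q[:,0]-q[:,0].min()>lo+.035)&(q[:,0]-q[:,0].min()<hi+.035); e=q[k]; print(lo,e[e[:,1]<0].mean(0),e[e[:,1]>0].mean(0), e[e[:,1]<0][:,1].max(), e[e[:,1]>0][:,1].min())
# body outer round
t=q[:,0].max(); yy=(q[:,1].max()+q[:,1].min())/2
far=q[:,0].max(); print('origin guess via far edge', c+ax*(far-.0205)+np.array([-ax[1],ax[0]])*yy)
E
```

```text
[  76   46  127  187 7034] [144.2870344 130.8854137]
c [ 0.44927761 -0.2517724 ] yaw 11.187348723710034
ext [-0.03045713 -0.01939397] [0.02653456 0.01968541]
-0.035 [-0.02212212 -0.01080324] [-0.02265267  0.00954139] -0.007396275120184804 0.005364168631999619
-0.02 [-0.01025515 -0.01145667] [-0.01031706  0.01088496] -0.008488347820630201 0.007546487655190998
origin guess via far edge [ 0.45516924 -0.25045864]
```

play_rows:
  rows:
    - [0,0,0,0,0,-7.7]
    - [0,0,0,0,0,-7.7]
    - [0,0,0,0,0,-7.7]
    - [0,0,0,0,0,-7.6]
    - [0.4,-1.8,0,0,0,0]
    - [0.8,-3.3,0,0,0,0]
    - [0.9,-3.6,0,0,0,0]
    - [0.9,-3.6,0,0,0,0]
    - [0.9,-3.6,0,0,0,0]
    - [0.9,-3.6,0,0,0,0]
    - [0.9,-3.6,0,0,0,0]
    - [0.9,-3.6,0,0,0,0]
    - [0.9,-3.6,0,0,0,0]
    - [0.9,-3.6,0,0,0,0]
    - [0.9,-3.6,0,0,0,0]
    - [0.9,-3.6,0,0,0,0]
    - [0.8,-3.3,0,0,0,0]
    - [0.8,-3.3,0,0,0,0]
    - [0.6,-2.9,0,0,0,0]
    - [0,0,0,0,0,0]

```text
t: 7.38
tcp_pos: [0.4268, -0.2564, 0.1985]
ee_rot: [0.33, -3.123, -0.0]
contact_force: [0.8, 1.0, -1.1]
opening: 0.0573
gripper_force: 4.9
```

play_rows:
  rows:
    - [0,0,2,0,0,0]
    - [0,0,2,0,0,0]
    - [0,0,1.5,0,0,0]
    - [0,0,0.5,0,0,0]
    - [0,0,0,0,0,0]

```text
t: 8.0
tcp_pos: [0.4279, -0.2543, 0.1389]
ee_rot: [0.338, -3.123, -0.0]
contact_force: [0.1, -0.2, -1.6]
opening: 0.057
gripper_force: 4.9
```

```bash
python3 - <<'E'
from h import *
a=save('wrist','w3'); b=save('scene','s3'); tt=save('top','t3');o=get_obs(); M=R.from_rotvec(o['ee_rot']).as_matrix();print(o['t'],o['tcp_pos'],o['opening'],o['qpos'],M.round(3))
for n in('scene','top'):
  p=camera_params(n)
  u,_=cv2.projectPoints(np.array([o['tcp_pos']+M@[0,0,.09]]),p['rvec'],p['tvec'],p['camera_matrix'],None);print(n,u[:,0])
p=camera_params('wrist');d=R.from_rotvec(p['rvec']).as_matrix()@(o['tcp_pos']+M@[0,0,.09])+p['tvec']
th=np.arctan2(np.hypot(d[0],d[1]),d[2]);K=p['camera_matrix'];print('tip wrist',K[:2,2]+K[0,0]*th*d[:2]/np.hypot(d[0],d[1]))
c=lambda im,x,y,w,h:cv2.resize(im[y:y+h,x:x+w,::-1],(600*w//h,600),interpolation=cv2.INTER_CUBIC)
cv2.imwrite('pics/c3.png',np.hstack([c(a,265,140,94,110)[:,:500],c(b,310,270,55,110)]))
E
```

```text
8.15 [ 0.42835878 -0.25467708  0.13960097] 0.05722326284730788 [-5.59540451e-01  2.62252727e-01  1.85026731e+00  1.14347702e-04
  1.02762395e+00 -2.34633221e+00] [[-0.977 -0.214  0.001]
 [-0.214  0.977 -0.001]
 [-0.001 -0.001 -1.   ]]
scene [[327.13932798 302.67775923]]
top [[427.790959   252.61249214]]
tip wrist [314.62451647 206.82641812]
```

View pics/c3.png

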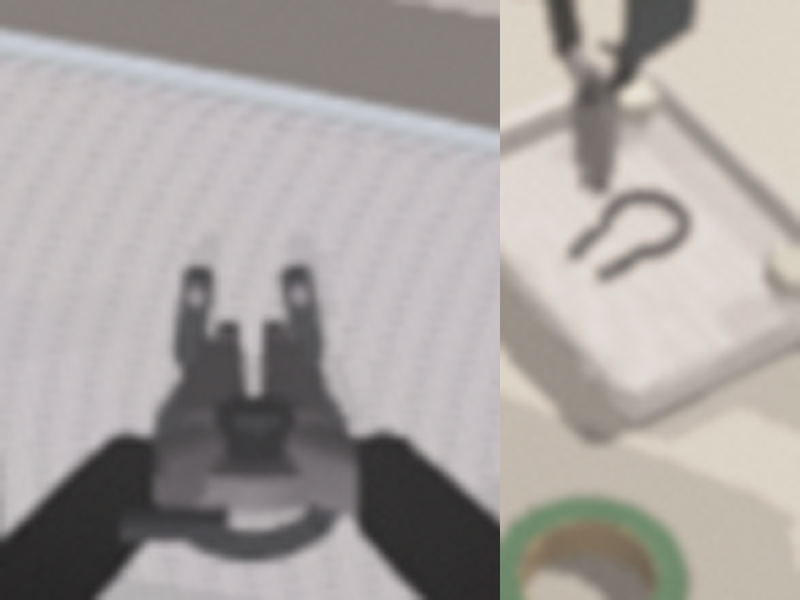

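The wrist view shows the jaws with their ends at about (253,322) in the crop, and the ring's ears ending at (198,268) and (298,268), almost centred. In the scene view the jaw tip, at about (328,304), is close to where I predicted it.

```bash
python3 - <<'E'
from h import *
d=np.load('pics/w3.npz');M=R.from_rotvec(d['rot']).as_matrix();s=600/110
f=lambda x,y,z:(M.T@(on('w3',265+(x+.5)/s-.5,140+(y+.5)/s-.5,z)-d['tcp'])*1e3).round(1)
for z in(.0496,.053,.046):print('jaw front edge mid',f(252,322,z),f(217,322,z),f(289,322,z))
print('ear end L,R',f(198,267,.006),f(298,267,.006))
print('ear inner ends',f(212,280,.006),f(284,280,.006))
print('ear inner far',f(208,345,.006),f(298,345,.006))
o=np.array([.4492776+.0045*.981,-.2517724+.0045*.194,.004]);print('ring origin top',(M.T@(o-d['tcp'])*1e3).round(1))
E
```

```text
jaw front edge mid [ 7.5 -3.3 89.3] [ 7.5 -8.9 89.3] [ 7.5  2.6 89.3]
jaw front edge mid [ 8.3 -3.3 85.9] [ 8.3 -8.8 85.9] [ 8.3  2.5 85.9]
jaw front edge mid [ 6.7 -3.3 92.9] [ 6.7 -9.  92.9] [ 6.7  2.6 92.9]
ear end L,R [  7.6 -13.5 132.9] [  7.6   4.9 132.9]
ear inner ends [  5.1 -11.  132.9] [  5.1   2.3 132.9]
ear inner far [ -7.2 -11.8 132.9] [ -7.2   5.  132.9]
ring origin top [-25.9  -2.2 134.9]
```

play_rows:
  rows:
    - [-0.3,-0.06,1,0,0,-2]
    - [0,0,1,0,0,0]
    - [0,0,0.7,0,0,0]
    - [0,0,0,0,0,0]

```text
t: 8.65
tcp_pos: [0.4304, -0.2541, 0.111]
ee_rot: [0.393, -3.115, -0.002]
contact_force: [-0.6, -0.3, -1.9]
opening: 0.057
gripper_force: 4.9
```

```bash
python3 - <<'E'
from h import *
a=save('wrist','w4');b=save('scene','s4'); o=get_obs(); print(o['t'],o['tcp_pos'],o['opening'],o['ee_rot'])
c=lambda im,x,y,w,h:cv2.resize(im[y:y+h,x:x+w,::-1],(600*w//h,600),interpolation=cv2.INTER_CUBIC)
cv2.imwrite('pics/c4.png',np.hstack([c(a,265,140,94,110)[:,:500],c(b,310,270,55,110)]))
E
```

```text
8.75 [ 0.43101594 -0.2544309   0.11183328] 0.05670798808841002 [ 3.93023596e-01 -3.11686134e+00 -2.41203851e-04]
```

View pics/c4.png

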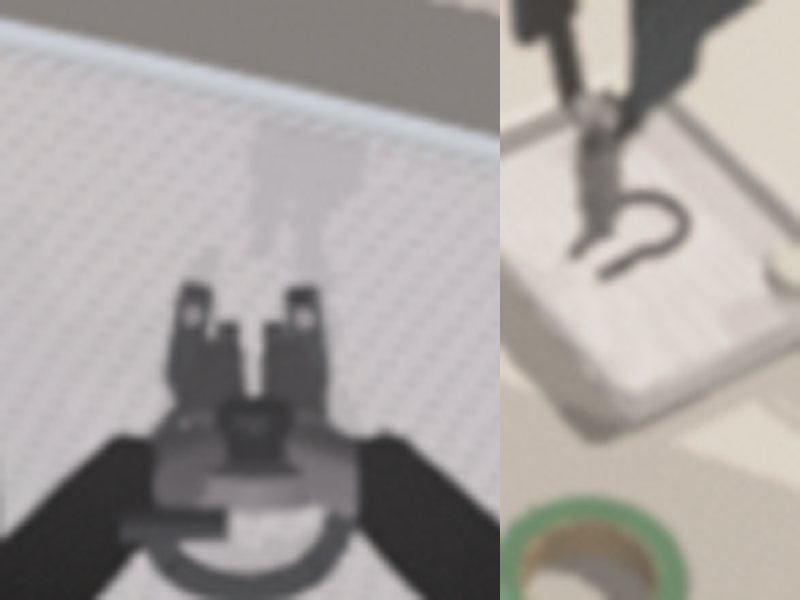

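The jaws, still with mid x at about 252, sit between the ears, which end at (195,285) and (302,285), and the ring's bore is centred at about x = 250. That is well aligned. I'll compute the last offset.

```bash
python3 - <<'E'
from h import *
d=np.load('pics/w4.npz');M=R.from_rotvec(d['rot']).as_matrix();s=600/110
f=lambda x,y,z:(M.T@(on('w4',265+(x+.5)/s-.5,140+(y+.5)/s-.5,z)-d['tcp'])*1e3).round(1)
z=d['tcp'][2]-.0917
print('jaw',f(252,322,z),f(217,322,z),f(289,322,z),z)
print('ear end',f(195,284,.006),f(302,284,.006),'inner',f(209,295,.006),f(287,295,.006),f(202,365,.006),f(302,365,.006))
print('bore inner bottom?',f(180,540,.006),f(335,540,.006),'outer',f(145,530,.006),f(355,530,.006), f(250,602,.006))
E
```

```text
jaw [ 7.  -3.4 91.7] [ 7.  -9.  91.7] [ 7.   2.6 91.7] 0.019302757761874956
ear end [ 10.4 -13.  105. ] [ 10.4   4.9 105. ] inner [  8.5 -10.7 105. ] [  8.5   2.4 105. ] [ -3.6 -11.9 105. ] [ -3.6   5.  105. ]
bore inner bottom? [-35.3 -16.1 104.9] [-35.3  11.  105. ] outer [-33.4 -22.2 104.9] [-33.5  14.5 105. ] [-47.1  -3.9 104.9]
```

play_rows:
  rows:
    - [0.03,-0.04,0.4,0,0,0]
    - [0,0,0.4,0,0,0]
    - [0,0,0.4,0,0,0]
    - [0,0,0.3,0,0,0]
    - [0,0,0,0,0,0]
    - [0,0,0,0,0,0]

```text
t: 9.5
tcp_pos: [0.4309, -0.2549, 0.097]
ee_rot: [-0.393, 3.117, -0.0]
contact_force: [0.2, 0.1, -1.4]
opening: 0.0571
gripper_force: 4.9
```

play_rows:
  rows:
    - [0,0,0.05,0,0,0]
    - [0,0,0,0,0,0]
    - [0,0,0,0,0,0]
  jaw: 5.2
  squeeze: 45

```text
t: 9.88
tcp_pos: [0.4311, -0.2551, 0.0967]
ee_rot: [-0.393, 3.116, -0.001]
contact_force: [-0.3, -0.7, 1.0]
opening: 0.0521
gripper_force: 8.5
```

play_rows:
  rows:
    - [0,0,0,0,0,0]
    - [0,0,0,0,0,0]
    - [0,0,0,0,0,0]
  jaw: 4.7

```text
t: 10.25
tcp_pos: [0.4319, -0.2562, 0.0974]
ee_rot: [-0.393, 3.114, -0.005]
contact_force: [0.6, -3.9, 5.6]
opening: 0.047
gripper_force: 12.9
```

play_rows:
  rows:
    - [0,0,-0.1,0,0,0]
    - [0,0,-0.1,0,0,0]
    - [0,0,0,0,0,0]

```text
t: 10.62
tcp_pos: [0.4299, -0.2539, 0.0977]
ee_rot: [0.392, -3.115, -0.004]
contact_force: [-0.1, -0.3, -2.0]
opening: 0.0471
gripper_force: 10.2
```

play_rows:
  rows:
    - [0,0,0,0,0,0]
    - [0,0,0,0,0,0]
    - [0,0,0,0,0,0]
  jaw: 4.3

```text
t: 11.0
tcp_pos: [0.4305, -0.2547, 0.0982]
ee_rot: [0.393, -3.116, -0.001]
contact_force: [-0.2, 0.5, -0.8]
opening: 0.0432
gripper_force: 12.7
```

```bash
python3 - <<'E'
from h import *
a=save('wrist','w5'); o=get_obs(); print(o['t'],o['tcp_pos'],o['opening'],o['contact_force'])
c=lambda im,x,y,w,h:cv2.resize(im[y:y+h,x:x+w,::-1],(600*w//h,600),interpolation=cv2.INTER_CUBIC)
cv2.imwrite('pics/c5.png',c(a,255,140,114,110))
E
```

```text
11.05 [ 0.43055192 -0.25467013  0.09824536] 0.04320642379233631 [-0.12412045  0.03693608 -0.59268077]
```

View pics/c5.png

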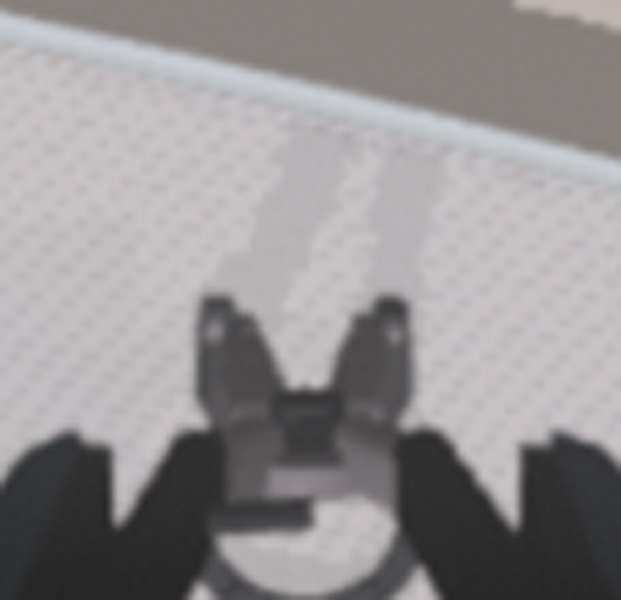

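The jaws now press on both ears, whose ends are at (217,300) and (392,300) in the crop, and the ring is spreading evenly. I'll keep squeezing.

play_rows:
  rows:
    - [0,0,0,0,0,0]
    - [0,0,0,0,0,0]
    - [0,0,0,0,0,0]
  jaw: 3.9

```text
t: 11.42
tcp_pos: [0.431, -0.2551, 0.0986]
ee_rot: [-0.393, 3.116, -0.001]
contact_force: [0.0, -0.8, 0.6]
opening: 0.0389
gripper_force: 15.1
```

play_rows:
  rows:
    - [0,0,-0.05,0,0,0]
    - [0,0,0,0,0,0]
    - [0,0,0,0,0,0]
  jaw: 3.6

```text
t: 11.8
tcp_pos: [0.4307, -0.2548, 0.0989]
ee_rot: [0.393, -3.117, -0.0]
contact_force: [0.1, -0.7, 0.8]
opening: 0.0361
gripper_force: 16.3
```

play_rows:
  rows:
    - [0,0,-0.05,0,0,0]
    - [0,0,0,0,0,0]
    - [0,0,0,0,0,0]
    - [0,0,0,0,0,0]
  jaw: 2.8

```text
t: 12.3
tcp_pos: [0.4307, -0.2548, 0.0993]
ee_rot: [0.393, -3.117, -0.001]
contact_force: [0.4, 0.4, -1.5]
opening: 0.0347
gripper_force: 45.0
```

The pliers are at the stop (34.7 mm, 45 N). Lift.

play_rows:
  rows:
    - [0,0,-0.3,0,0,0]
    - [0,0,-0.6,0,0,0]
    - [0,0,-1,0,0,0]
    - [0,0,-1.5,0,0,0]
    - [0,0,-1.5,0,0,0]
    - [0,0,-1.5,0,0,0]
    - [0,0,-1,0,0,0]
    - [0,0,-0.6,0,0,0]
    - [0,0,0,0,0,0]
    - [0,0,0,0,0,0]

```text
t: 13.55
tcp_pos: [0.4305, -0.2547, 0.1789]
ee_rot: [0.393, -3.116, -0.001]
contact_force: [-0.1, 1.4, -1.8]
opening: 0.0347
gripper_force: 45.0
```

```bash
python3 - <<'E'
from h import *
a=save('wrist','w6'); b=save('scene','s6'); t=save('top','t6');o=get_obs(); print(o['t'],o['tcp_pos'],o['opening'],o['contact_force'],o['ee_rot'])
# is ring still in tray? dark pixels in scene/top tray area compared
for n,x in(('scene0',0),('s6',0)):
  im=cv2.imread(f'pics/{n}.png').max(2); print(n,(im[302:322,320:348]<70).sum())
p=camera_params('scene'); print('scene cam',-R.from_rotvec(p['rvec']).as_matrix().T@p['tvec'])
# stub in top: orange washer mask
im=cv2.imread('pics/top0.png'); h=cv2.cvtColor(im,cv2.COLOR_BGR2HSV)
s=8;x0,y0=320,170
for src,(x0,y0,w,hh) in {'top0':(322,172,40,40),'t6':(322,172,40,40)}.items():
  im=cv2.imread(f'pics/{src}.png')[y0:y0+hh,x0:x0+w]
  h=cv2.cvtColor(cv2.resize(im,None,fx=8,fy=8,interpolation=cv2.INTER_CUBIC),cv2.COLOR_BGR2HSV)
  m=((h[...,1]>110)&(h[...,0]<25)).astype(np.uint8)
  cs,_=cv2.findContours(m,cv2.RETR_EXTERNAL,cv2.CHAIN_APPROX_NONE)
  for c in cs:
    if cv2.contourArea(c)<800: continue
    (u,v),r=cv2.minEnclosingCircle(c); e=cv2.fitEllipse(c); U=x0+(e[0][0]+.5)/8-.5;V=y0+(e[0][1]+.5)/8-.5
    print(src,e,U,V,on(src,U,V,.034))
E
```

```text
13.7 [ 0.43052631 -0.2547118   0.1789245 ] 0.03469085587637009 [ 0.0436027  -0.2336357  -1.81750616] [ 3.92985756e-01 -3.11611425e+00 -1.16882771e-03]
scene0 0
s6 0
scene cam [-0.05195059 -0.98298108  0.84831788]
top0 ((151.17860412597656, 155.08180236816406), (109.34813690185547, 111.40961456298828), 8.690471649169922) 340.45982551574707 190.9477252960205 [ 0.57855982 -0.04431632  0.034     ]
top0 ((181.94287109375, 8.25767707824707), (20.161073684692383, 68.95976257324219), 90.53235626220703) 344.30535888671875 172.59470963478088 [ 0.62423141 -0.05377775  0.034     ]
t6 ((151.17025756835938, 155.08663940429688), (109.22734832763672, 111.14810943603516), 3.974804162979126) 340.4587821960449 190.9483299255371 [ 0.5785583  -0.04431375  0.034     ]
t6 ((182.45298767089844, 8.135032653808594), (19.618684768676758, 69.07596588134766), 90.57381439208984) 344.3691234588623 172.57937908172607 [ 0.62427061 -0.05393553  0.034     ]
```

play_rows:
  rows:
    - [-0.7,0.7,0,0,0,0]
    - [-1.5,1.5,0,0,0,0]
    - [-2,2,0,0,0,0]
    - [-2,2,0,0,0,0]
    - [-2,2,0,0,0,0]
    - [-2,2,0,0,0,0]
    - [-2,2,0,0,0,0]
    - [-2,2,0,0,0,0]
    - [-1.5,1.4,0,0,0,0]
    - [-1,0.9,0,0,0,0]
    - [-0.5,0.5,0,0,0,0]
    - [0,0,0,0,0,0]
    - [0,0,0,0,0,0]

```text
t: 15.32
tcp_pos: [0.5548, -0.048, 0.1794]
ee_rot: [0.392, -3.117, 0.0]
contact_force: [-0.5, -0.5, -1.3]
opening: 0.0347
gripper_force: 45.0
```

```bash
python3 - <<'E'
from h import *
a=save('wrist','w7'); b=save('scene','s7'); t=save('top','t7');o=get_obs(); M=R.from_rotvec(o['ee_rot']).as_matrix();print(o['t'],o['tcp_pos'],o['opening'],o['contact_force']);print(M.round(3))
p=camera_params('scene')
u=cv2.projectPoints(np.array([[.5786,-.0443,.053],[.5786,-.0443,.082],o['tcp_pos']+M@[0,0,.09]]),p['rvec'],p['tvec'],p['camera_matrix'],None)[0][:,0];print(u)
x,y=u[0].astype(int)
s=600/110
c1=cv2.resize(a[150:260,265:355,::-1],(int(90*s),600),interpolation=cv2.INTER_CUBIC)
c2=cv2.resize(b[y-50:y+40,x-25:x+20,::-1],(300,600),interpolation=cv2.INTER_CUBIC)
print(x-25,y-50,c1.shape)
cv2.imwrite('pics/c7.png',np.hstack([c1,c2]))
E
```

```text
15.475 [ 0.55494025 -0.04798399  0.1795022 ] 0.03471012902327568 [-0.59543587  0.1199552  -1.44233503]
[[-0.969 -0.248 -0.   ]
 [-0.248  0.969 -0.   ]
 [ 0.    -0.    -1.   ]]
[[331.72506241 238.0484851 ]
 [331.92255961 229.39046802]
 [325.39726582 230.31001498]]
306 188 (600, 490, 3)
```

View pics/c7.png

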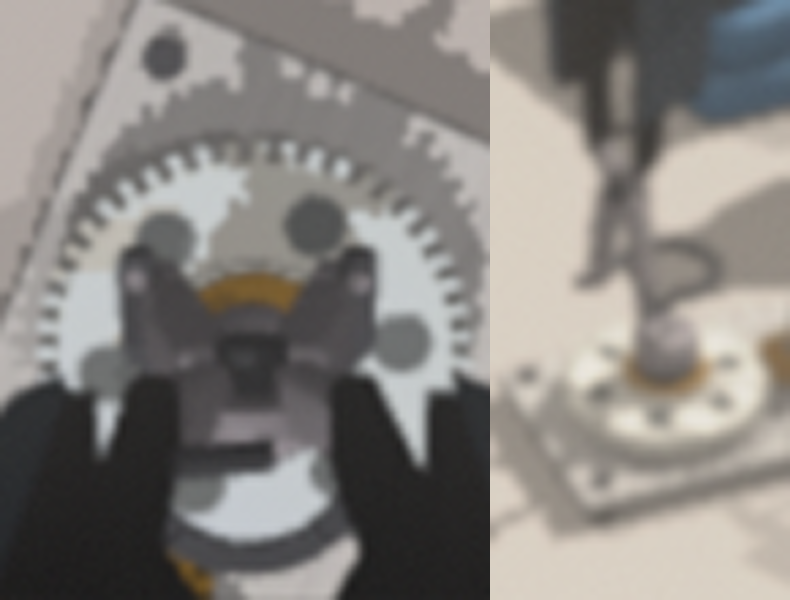

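The ring is held, spread and above the stub. In the wrist crop the ears are at (137,250) and (360,250), the washer's front edge is at (250,274), and the far arc runs through (255,540–570). In the scene crop the stub top is at (667,325) and the ring's right edge at (720,265).

```bash
python3 - <<'E'
from h import *
d=np.load('pics/w7.npz');M=R.from_rotvec(d['rot']).as_matrix();s=600/110;tcp=d['tcp']
f=lambda x,y,z:(M.T@(on('w7',265+(x+.5)/s-.5,150+(y+.5)/s-.5,z)-tcp)*1e3).round(1)
zr=.0855
print('ears end',f(135,247,zr),f(362,247,zr),'far inner/outer',f(252,543,zr),f(255,571,zr))
print('washer front',f(250,272,.034),'l/r',f(200,295,.034),f(298,295,.034))
# washer by mask
im=cv2.imread('pics/w7.png')[150:260,265:355]; h=cv2.cvtColor(cv2.resize(im,None,fx=s,fy=s,interpolation=cv2.INTER_CUBIC),cv2.COLOR_BGR2HSV)
m=((h[...,1]>110)&(h[...,0]<25)&(h[...,2]>90)).astype(np.uint8)
P=[]
for x in range(205,300,4):
  v=np.nonzero(m[240:340,x])[0]
  if len(v)>5: P.append(f(x,240+v[0],.034)[:2])
P=np.array(P); A=np.c_[2*P,np.ones(len(P))]; b=(P**2).sum(1); c=np.linalg.lstsq(A,b,rcond=None)[0]; print('washer free circle',c[:2],np.sqrt(c[2]+c[:2]@c[:2]))
from scipy.optimize import least_squares
print('washer r19',least_squares(lambda q:np.hypot(*(P-q).T)-19,[-24,-3]).x)
# gear holes? washer from top in tool frame
print('top stub',(M.T@(np.array([.5786,-.0443,.034])-tcp)*1e3).round(1))
# scene: predict ring outline for origin at tool (x,y)
p=camera_params('scene')
for ox,oy in((-24.2,-2.8),):
  q=[tcp+M@np.array([ox,oy,0])/1e3*1]; ang=np.linspace(-2.2,2.2,60)
  for zz in(.0825,.0855):
    pts=np.array([[*(tcp+M@np.array([ox-23*np.cos(a),oy+23*np.sin(a),0])/1e3)[:2],zz] for a in ang]+[[*(tcp+M@np.array([ox+35,oy+e,0])/1e3)[:2],zz] for e in(-18,18)])
    u=cv2.projectPoints(pts,p['rvec'],p['tvec'],p['camera_matrix'],None)[0][:,0]; i=u[:60,0].argmax();j=u[:60,1].argmin()
    print(zz,'right',u[i],'top',u[j],'ears',u[60],u[61])
im=cv2.imread('pics/s7.png').max(2); 
for y in range(222,234): print(y,im[y,326:346])
E
```

```text
ears end [  9.9 -22.3  93.9] [ 9.9 14.4 93.9] far inner/outer [-41.6  -3.5  93.9] [-46.8  -3.   93.9]
washer front [ -6.7  -4.1 145.4] l/r [-11.2 -13.8 145.4] [-11.2   5.2 145.4]
washer free circle [-23.5754088  -3.2782837] 16.160972181895605
washer r19 [-26.55401229  -3.13976945]
top stub [-24.   -2.3 145.4]
0.0825 right [340.52838626 229.55248326] top [331.77890132 224.63293596] ears [328.24884268 237.17055886] [318.54023542 231.86674607]
0.0855 right [340.5593923  228.64443511] top [331.79914019 223.73267183] ears [328.2655389  236.25122769] [318.54498567 230.95552903]
222 [137 126 130 149 173 191 195 193 188 183 173 163 154 148 148 147 146 147
 148 148]
223 [146 129 129 141 152 158 158 152 147 146 143 141 142 146 148 147 147 147
 147 148]
224 [144 127 126 131 132 126 121 115 114 115 117 124 131 139 145 148 148 148
 148 148]
225 [130 120 123 130 127 123 121 119 116 111 106 110 117 127 138 144 147 149
 148 148]
226 [117 113 122 130 135 136 139 140 134 129 119 114 109 116 127 140 147 147
 146 148]
227 [116 116 122 133 138 144 147 148 146 143 139 130 117 110 121 137 145 148
 147 148]
228 [137 120 123 131 140 145 148 148 148 148 147 138 123 113 120 135 145 147
 147 147]
229 [167 136 124 130 138 144 147 147 146 144 142 135 120 113 122 138 146 149
 146 148]
230 [189 155 127 125 133 140 144 139 136 133 129 122 115 119 135 149 157 160
 160 159]
231 [203 169 130 118 128 136 134 126 120 118 118 123 131 140 156 173 184 187
 187 187]
232 [209 177 135 114 117 123 120 118 125 132 142 157 172 181 190 200 209 211
 211 211]
233 [210 182 142 113 108 109 117 136 160 174 183 195 205 209 213 215 216 216
 217 216]
```

play_rows:
  rows:
    - [-0.09,0.01,0.8,0,0,0]
    - [0,0,0.8,0,0,0]
    - [0,0,0.7,0,0,0]
    - [0,0,0,0,0,0]
    - [0,0,0,0,0,0]

```text
t: 16.1
tcp_pos: [0.5562, -0.0472, 0.1565]
ee_rot: [-0.393, 3.117, 0.0]
contact_force: [0.1, -0.2, -1.9]
opening: 0.035
gripper_force: 45.0
```

```bash
python3 - <<'E'
from h import *
save('wrist','w8');save('scene','s8');o=get_obs();print(o['tcp_pos'],o['contact_force'],o['ft_torque'])
im=cv2.imread('pics/s8.png').max(2)
for y in range(228,248): print(y,im[y,322:346])
E
```

```text
[ 0.55627141 -0.04717993  0.15673642] [-0.3640883  -0.66998797 -1.81530555] [0.12289119 0.0102408  0.0355344 ]
228 [128 115 119 129 128 124 133 141 145 145 145 145 145 148 148 148 148 149
 149 149 149 147 149 147]
229 [129 113 128 148 144 130 129 138 139 136 132 133 135 138 143 144 146 148
 148 149 148 148 148 149]
230 [128 115 135 161 154 131 128 136 135 126 118 114 117 122 127 132 137 143
 149 155 158 160 160 161]
231 [125 118 136 155 146 126 125 134 138 132 121 115 115 117 118 117 121 134
 153 174 185 188 187 187]
232 [123 117 129 136 128 117 121 136 150 160 155 146 146 152 146 130 119 128
 162 193 208 212 213 211]
233 [122 116 121 123 117 113 119 133 156 180 186 183 183 192 187 170 141 131
 163 199 215 217 217 217]
234 [125 123 131 138 136 126 120 131 154 180 190 193 198 207 208 196 163 136
 157 193 212 215 217 216]
235 [125 138 161 178 177 154 129 129 147 168 178 184 189 196 201 192 161 135
 153 190 210 214 216 216]
236 [134 161 193 213 208 175 138 129 138 153 162 168 171 170 171 164 144 135
 164 196 212 215 214 215]
237 [164 193 217 225 218 181 139 124 131 140 144 147 146 139 1
[... 370 characters left out ...]
 158 134 112 105 105 103 107 113 116 120 136 175 209 216
 202 190 195 212 219 208]
242 [200 180 170 162 146 124 104  97 101 107 112 114 115 115 132 163 188 191
 174 163 171 198 218 216]
243 [186 174 170 160 143 122 105  96  96 102 106 108 108 113 133 159 180 188
 186 182 188 206 222 223]
244 [172 166 163 157 142 125 110  99  97  97  99 102 111 123 142 166 185 200
 212 218 219 221 225 225]
245 [153 149 154 154 143 130 119 113 109 107 107 114 127 141 155 172 189 205
 218 226 230 229 226 222]
246 [129 131 145 155 149 138 131 131 129 127 130 137 145 155 166 180 191 196
 205 218 228 231 225 218]
247 [130 132 149 157 153 145 140 140 143 146 154 158 161 168 179 190 192 181
 174 190 216 225 223 213]
```

play_rows:
  rows:
    - [0,0,0.2,0,0,0]
    - [0,0,0.2,0,0,0]
    - [0,0,0.2,0,0,0]
    - [0,0,0,0,0,0]
    - [0,0,0,0,0,0]

```text
t: 16.82
tcp_pos: [0.5561, -0.0471, 0.1504]
ee_rot: [-0.393, 3.117, 0.0]
contact_force: [-0.5, -0.1, -1.3]
opening: 0.0351
gripper_force: 45.0
```

play_rows:
  rows:
    - [0,0,0.15,0,0,0]
    - [0,0,0.15,0,0,0]
    - [0,0,0.1,0,0,0]
    - [0,0,0,0,0,0]
    - [0,0,0,0,0,0]

```text
t: 17.45
tcp_pos: [0.5561, -0.0471, 0.1465]
ee_rot: [-0.393, 3.117, 0.0]
contact_force: [0.6, -0.3, -1.4]
opening: 0.035
gripper_force: 45.0
```

play_rows:
  rows:
    - [0,0,0.15,0,0,0]
    - [0,0,0.15,0,0,0]
    - [0,0,0.1,0,0,0]
    - [0,0,0,0,0,0]
    - [0,0,0,0,0,0]

```text
t: 18.08
tcp_pos: [0.556, -0.0472, 0.1425]
ee_rot: [-0.393, 3.117, 0.0]
contact_force: [-0.7, 0.1, -1.4]
opening: 0.0348
gripper_force: 45.0
```

play_rows:
  rows:
    - [0,0,0.15,0,0,0]
    - [0,0,0.15,0,0,0]
    - [0,0,0.1,0,0,0]
    - [0,0,0,0,0,0]
    - [0,0,0,0,0,0]

```text
t: 18.7
tcp_pos: [0.5561, -0.0472, 0.1385]
ee_rot: [-0.393, 3.117, 0.0]
contact_force: [-1.2, -0.5, -1.6]
opening: 0.0349
gripper_force: 45.0
```

```bash
python3 - <<'E'
from h import *
save('scene','s9');o=get_obs();print(o['t'],o['tcp_pos'],o['contact_force'],o['ft_torque'])
im=cv2.imread('pics/s9.png').max(2)
for y in range(230,254): print(y,im[y,316:348])
E
```

```text
18.75 [ 0.55607726 -0.04716053  0.13847051] [-0.24328663  0.10480214 -1.87149094] [-0.00387258  0.0067928  -0.01797362]
230 [217 218 218 217 213 184 145 111  92  92 106 124 134 140 146 150 149 148
 149 149 148 149 149 150 152 155 160 161 160 160 161 161]
231 [218 217 218 217 208 177 136 111 105 106 116 131 141 144 154 157 154 150
 151 154 155 157 159 161 166 176 184 187 187 189 188 188]
232 [217 217 218 217 202 169 133 114 114 117 121 129 139 151 170 180 173 164
 166 171 175 179 185 188 192 202 210 212 212 212 211 211]
233 [217 218 217 215 196 161 126 115 119 125 126 127 137 155 183 199 195 189
 192 196 201 205 210 211 214 215 217 217 217 218 215 215]
234 [217 217 218 214 194 156 124 115 121 131 128 127 134 153 180 197 201 201
 205 209 210 212 216 217 217 218 215 216 217 217 214 214]
235 [218 217 217 215 192 156 124 116 126 138 134 126 133 147 169 183 190 193
 200 201 198 199 206 214 217 217 214 214 215 217 215 214]
236 [218 217 217 215 193 157 126 119 131 142 136 124 128 145 156 166 172 178
 187 186 179 170 179 201 215 217 216 215 215 215 214 213]
237 [218 218 218 215 193 154 124 11
[... 1559 characters left out ...]
 185 211 216 202 180 156]
249 [150 150 161 183 200 204 204 205 202 190 175 157 138 126 127 135 151 180
 205 215 216 216 207 188 176 177 190 203 200 184 168 151]
250 [149 147 151 165 186 204 217 222 223 215 195 171 149 137 133 135 155 192
 218 220 220 222 222 213 203 198 197 193 183 173 165 162]
251 [147 147 146 152 166 183 196 206 211 207 193 175 168 168 165 160 169 196
 216 218 219 222 223 217 203 195 187 178 170 167 172 175]
252 [149 147 146 144 150 156 164 169 175 176 174 175 184 197 198 190 188 198
 208 210 210 212 208 199 183 172 165 159 160 166 177 183]
253 [156 150 146 144 141 140 144 146 150 155 159 169 185 198 202 196 190 190
 190 188 184 182 176 168 157 152 148 150 157 169 180 184]
```

The ring has passed over the stub's top without contact force. I'll take the last few millimetres slowly.

play_rows:
  rows:
    - [0,0,0.15,0,0,0]
    - [0,0,0.15,0,0,0]
    - [0,0,0.1,0,0,0]
    - [0,0,0,0,0,0]
    - [0,0,0,0,0,0]

```text
t: 19.38
tcp_pos: [0.5561, -0.0472, 0.1345]
ee_rot: [-0.393, 3.117, 0.0]
contact_force: [0.7, -0.2, -1.2]
opening: 0.0348
gripper_force: 45.0
```

play_rows:
  rows:
    - [0,0,0.05,0,0,0]
    - [0,0,0.05,0,0,0]
    - [0,0,0.05,0,0,0]
    - [0,0,0,0,0,0]
    - [0,0,0,0,0,0]

```text
t: 20.0
tcp_pos: [0.556, -0.0472, 0.1329]
ee_rot: [-0.393, 3.117, 0.0]
contact_force: [-0.3, -0.0, -1.2]
opening: 0.0345
gripper_force: 45.0
```

play_rows:
  rows:
    - [0,0,0.05,0,0,0]
    - [0,0,0.03,0,0,0]
    - [0,0,0,0,0,0]
    - [0,0,0,0,0,0]

```text
t: 20.5
tcp_pos: [0.556, -0.0472, 0.1322]
ee_rot: [-0.393, 3.117, 0.0]
contact_force: [0.1, -0.3, -1.7]
opening: 0.0345
gripper_force: 45.0
```

play_rows:
  rows:
    - [0,0,0.05,0,0,0]
    - [0,0,0,0,0,0]
    - [0,0,0,0,0,0]
    - [0,0,0,0,0,0]

```text
t: 21.0
tcp_pos: [0.556, -0.0472, 0.1316]
ee_rot: [-0.393, 3.117, 0.0]
contact_force: [-0.3, 0.2, -1.1]
opening: 0.0351
gripper_force: 45.0
```

play_rows:
  rows:
    - [0,0,0.05,0,0,0]
    - [0,0,0,0,0,0]
    - [0,0,0,0,0,0]
    - [0,0,0,0,0,0]

```text
t: 21.5
tcp_pos: [0.556, -0.0472, 0.1312]
ee_rot: [-0.393, 3.117, 0.0]
contact_force: [0.0, 0.1, -1.3]
opening: 0.0348
gripper_force: 45.0
```

play_rows:
  rows:
    - [0,0,0.05,0,0,0]
    - [0,0,0,0,0,0]
    - [0,0,0,0,0,0]
    - [0,0,0,0,0,0]

```text
t: 22.0
tcp_pos: [0.556, -0.0472, 0.1306]
ee_rot: [-0.393, 3.117, 0.0]
contact_force: [-0.4, 0.2, -1.2]
opening: 0.0352
gripper_force: 45.0
```

play_rows:
  rows:
    - [0,0,0.05,0,0,0]
    - [0,0,0,0,0,0]
    - [0,0,0,0,0,0]
    - [0,0,0,0,0,0]

```text
t: 22.5
tcp_pos: [0.556, -0.0472, 0.1301]
ee_rot: [-0.393, 3.117, 0.0]
contact_force: [0.8, -0.4, -0.8]
opening: 0.0349
gripper_force: 45.0
```

play_rows:
  rows:
    - [0,0,0.05,0,0,0]
    - [0,0,0,0,0,0]
    - [0,0,0,0,0,0]
    - [0,0,0,0,0,0]

```text
t: 23.0
tcp_pos: [0.5561, -0.0472, 0.1297]
ee_rot: [-0.393, 3.117, 0.0]
contact_force: [0.2, -0.1, 0.0]
opening: 0.0346
gripper_force: 45.0
```

play_rows:
  rows:
    - [0,0,0.04,0,0,0]
    - [0,0,0,0,0,0]
    - [0,0,0,0,0,0]
    - [0,0,0,0,0,0]

```text
t: 23.5
tcp_pos: [0.5561, -0.0472, 0.1292]
ee_rot: [-0.393, 3.117, 0.0]
contact_force: [-0.1, 0.5, 0.7]
opening: 0.0346
gripper_force: 45.0
```

```bash
python3 - <<'E'
from h import *
F=[]
for i in range(6):
  get_image('top');o=get_obs();F.append([*o['contact_force'],*o['ft_torque']])
print(o['t'],o['tcp_pos'],np.mean(F,0).round(3),np.std(F,0).round(2),R.from_rotvec(o['ee_rot']).as_matrix()[2].round(4))
E
```

```text
23.8 [ 0.55606378 -0.04718585  0.12925178] [0.212 0.061 0.126 0.044 0.061 0.008] [0.27 0.57 0.32 0.02 0.01 0.01] [-1.e-04  0.e+00 -1.e+00]
```

```bash
python3 - <<'E'
from h import *
im=save('scene','s10').max(2); o=get_obs();M=R.from_rotvec(o['ee_rot']).as_matrix();p=camera_params('scene');tcp=o['tcp_pos']
def pr(q):return cv2.projectPoints(np.array(q,float),p['rvec'],p['tvec'],p['camera_matrix'],None)[0][:,0]
# same geometry used at s7 (t z=.1795): compare far-arc shift s9->s10 vs predicted for rigid drop, by sub-pixel patch registration
for nm,(x,y,w,h) in {}.items(): pass
for f,z in(('s7',.1795),('s8',.1567),('s9',.1385),('s10',tcp[2])):
  g=cv2.imread(f'pics/{f}.png').max(2).astype(float)
  off=np.array([*(np.array([.556,-.0472]) if f!='s7' else np.array([.5549,-.048]))])
  c=lambda lx,ly,zz:np.array([*(off+(M[:2,:2]@[lx,ly])/1e3),zz])
  ringz=z-.1293+.036
  far=pr([c(-24.5-20*np.cos(a),-3+20*np.sin(a),ringz) for a in(-1.0,-.7,-.35,0,.35,.7,1.0)])
  ears=pr([c(6,-19.5,ringz),c(6,13.5,ringz)])
  out=[]
  for q,cols in((far,None),(ears,None)):
    for u,v in q:
      ys=np.arange(v-5,v+5.01,.25); pf=cv2.remap(g.astype(np.float32),np.full((1,len(ys)),u,np.float32),ys[None].astype(np.float32),cv2.INTER_LINEAR)[0]
      k=pf.argmin(); out.append((round(float(u),1),round(float(v),1),round(float(ys[k]-v),2),int(pf[k]),int(pf.max())))
  print(f,*out,sep='\n  ')
E
```

```text
s7
  (339.5, 228.9, -1.75, 116, 216)
  (339.5, 227.7, -0.75, 116, 203)
  (338.7, 226.4, 0.5, 112, 157)
  (337.2, 225.2, 0.0, 111, 202)
  (335.0, 224.4, 0.5, 110, 216)
  (332.6, 224.1, 0.0, 117, 217)
  (330.4, 224.2, 0.75, 125, 202)
  (329.2, 235.1, -2.0, 112, 145)
  (320.2, 230.3, -1.25, 134, 217)
s8
  (339.5, 235.5, -4.5, 142, 229)
  (339.5, 234.3, -3.25, 143, 229)
  (338.7, 232.9, -1.0, 125, 192)
  (337.2, 231.8, -0.75, 117, 190)
  (335.0, 231.0, 0.0, 117, 207)
  (332.6, 230.6, -0.5, 115, 191)
  (330.5, 230.7, -0.75, 130, 167)
  (329.2, 241.7, 1.25, 96, 138)
  (320.4, 236.9, -1.0, 134, 225)
s9
  (339.3, 240.9, 1.0, 132, 205)
  (339.3, 239.7, 2.25, 132, 215)
  (338.5, 238.3, 3.75, 126, 216)
  (337.0, 237.1, 5.0, 117, 211)
  (334.9, 236.3, 5.0, 125, 207)
  (332.5, 236.0, 5.0, 131, 201)
  (330.4, 236.1, 5.0, 134, 188)
  (329.1, 247.2, -2.25, 113, 197)
  (320.3, 242.3, -1.25, 130, 179)
s10
  (339.2, 243.6, -1.5, 119, 204)
  (339.2, 242.4, -0.25, 119, 219)
  (338.4, 241.0, 1.0, 111, 217)
  (336.9, 239.8, 4.25, 108, 215)
  (334.8, 239.0, 5.0, 96, 210)
  (332.4, 238.7, 5.0, 103, 202)
  (330.3, 238.8, 4.25, 124, 193)
  (329.0, 249.9, -0.75, 116, 174)
  (320.3, 245.0, 0.0, 117, 197)
```

```bash
python3 - <<'E'
from h import *
save('wrist','w10')
for f in('w7','w8','w10'):
  g=cv2.imread(f'pics/{f}.png').max(2)
  print(f,'far',*[list(g[242:260,x]) for x in(308,312,316)],'earL',list(g[188:204,289]),'earR',list(g[188:204,331]),sep='\n ')
E
```

```text
w7
 far
 [np.uint8(208), np.uint8(207), np.uint8(207), np.uint8(207), np.uint8(207), np.uint8(201), np.uint8(170), np.uint8(121), np.uint8(83), np.uint8(75), np.uint8(76), np.uint8(74), np.uint8(94), np.uint8(138), np.uint8(149), np.uint8(138), np.uint8(131), np.uint8(119)]
 [np.uint8(206), np.uint8(206), np.uint8(206), np.uint8(206), np.uint8(207), np.uint8(200), np.uint8(164), np.uint8(109), np.uint8(72), np.uint8(73), np.uint8(76), np.uint8(74), np.uint8(92), np.uint8(142), np.uint8(174), np.uint8(187), np.uint8(190), np.uint8(179)]
 [np.uint8(206), np.uint8(205), np.uint8(206), np.uint8(205), np.uint8(203), np.uint8(179), np.uint8(116), np.uint8(76), np.uint8(74), np.uint8(76), np.uint8(75), np.uint8(81), np.uint8(115), np.uint8(162), np.uint8(185), np.uint8(188), np.uint8(190), np.uint8(179)]
 earL
 [np.uint8(201), np.uint8(200), np.uint8(189), np.uint8(176), np.uint8(167), np.uint8(159), np.uint8(139), np.uint8(90), np.uint8(64), np.uint8(75), np.uint8(87), np.uint8(104), np.uint8(128), np.uint8(133), np.uint8(119), np.uint8(98)]
 earR
 [np.uint8(171), np.uint8(198), np.uint8(2
[... 2091 characters left out ...]
8(153), np.uint8(154), np.uint8(152), np.uint8(153), np.uint8(153), np.uint8(148), np.uint8(133), np.uint8(105), np.uint8(80), np.uint8(75), np.uint8(106), np.uint8(162), np.uint8(199), np.uint8(207), np.uint8(194)]
 earL
 [np.uint8(128), np.uint8(151), np.uint8(145), np.uint8(142), np.uint8(143), np.uint8(140), np.uint8(123), np.uint8(80), np.uint8(64), np.uint8(73), np.uint8(80), np.uint8(97), np.uint8(123), np.uint8(126), np.uint8(110), np.uint8(87)]
 earR
 [np.uint8(130), np.uint8(127), np.uint8(113), np.uint8(106), np.uint8(121), np.uint8(138), np.uint8(131), np.uint8(90), np.uint8(61), np.uint8(60), np.uint8(69), np.uint8(84), np.uint8(109), np.uint8(129), np.uint8(122), np.uint8(103)]
```

play_rows:
  rows:
    - [0,0,-0.05,0,0,0]
    - [0,0,-0.1,0,0,0]
    - [0,0,-0.05,0,0,0]
    - [0,0,0,0,0,0]

```text
t: 24.4
tcp_pos: [0.556, -0.0472, 0.1312]
ee_rot: [0.393, -3.117, -0.0]
contact_force: [-1.3, 0.7, -1.9]
opening: 0.0346
gripper_force: 45.0
```

```bash
cat >> h.py <<'E'
def edge(f):
  "sub-pixel outer far edge of the ring (dark->bright) and ear-end rows in the wrist picture"
  g=cv2.imread(f'pics/{f}.png').max(2).astype(float); r=[]
  for x in range(307,319):
    c=g[242:264,x]; k=int(c[4:16].argmin())+4
    while c[k+1]<112: k+=1
    r.append(242+k+(112-c[k])/(c[k+1]-c[k]))
  e=[]
  for x in(289,331):
    c=g[188:204,x]; k=7 if c[7]<112 else 8
    e.append(188+k-1+(c[k-1]-112)/(c[k-1]-c[k]))
  return np.round(r,1),np.mean(r).round(2),np.round(e,2)
E
python3 - <<'E'
from h import *
save('wrist','w11');o=get_obs();print(o['tcp_pos'],o['contact_force'])
for f in('w6','w7','w8','w10','w11'): print(f,*edge(f))
E
```

```text
[ 0.55597443 -0.04715188  0.13117792] [ 0.34084611 -0.55061214 -0.72008008]
w6 [255.3 255.4 255.5 255.7 256.  256.2 256.3 256.4 256.4 256.5 257.  257.2] 256.16 [194.91 194.93]
w7 [254.4 254.4 254.5 254.4 254.4 254.4 254.3 254.2 254.2 253.9 253.6 253.3] 254.17 [194.55 194.73]
w8 [254.2 254.3 254.3 254.3 254.3 254.3 254.2 254.1 254.1 253.8 253.5 253.2] 254.05 [194.  194.9]
w10 [255.5 255.5 255.7 255.8 255.9 255.8 255.6 255.4 255.3 255.1 254.8 254.6] 255.4 [194.26 194.46]
w11 [254.4 254.5 254.6 254.6 254.6 254.7 254.6 254.4 254.2 254.1 253.8 253.5] 254.33 [194.85 194.41]
```

```bash
python3 - <<'E'
from h import *
def fall(c,th): # first bright->dark from top
  for k in range(1,len(c)):
    if c[k-1]>=th>c[k]: return k-1+(c[k-1]-th)/(c[k-1]-c[k])
def rise_last(c,th):
  k=int(c.argmin())
  while k+1<len(c) and c[k+1]<th:k+=1
  return k+(th-c[k])/(c[k+1]-c[k]) if k+1<len(c) else None
for f,ex,dz in(('w4',(300,301,302,319,320,321),None),('w5',(294,295,296,325,326,327,328),None),('w8',(289,290,331,332),.0933),('w11',(289,290,331,332),.0933)):
  g=cv2.imread(f'pics/{f}.png').max(2).astype(float)
  d=np.load(f'pics/{f}.npz');M=R.from_rotvec(d['rot']).as_matrix();z=.006 if dz is None else d['tcp'][2]-dz
  T=lambda u,v:(M.T@(on(f,u,v,z)-d['tcp'])*1e3)
  E=[fall(g[185:205,x],112) for x in ex]; e=[T(x,185+k)[0] for x,k in zip(ex,E) if k is not None]
  Fr=[rise_last(g[242:266,x],112) for x in range(308,317)]; q=[T(x,242+k)[0] for x,k in zip(range(308,317),Fr) if k is not None]
  print(f,'ears',np.round(e,1),'far',np.round(q,1),'len',np.round(np.max(e)-np.min(q),1) if q else None, g[242:266,312].astype(int))
E
```

```text
w4 ears [10.2 10.   9.7  9.6  9.7  9.7] far [] len None [182 176 145 104  84  81  82  86 111 155 189 194 196 199 199 200 196 175
 123  71  53  53  56  59]
w5 ears [11.  11.  10.8 11.  11.  10.9 10.6] far [] len None [182 179 180 180 181 182 170 123  81  78  80  80  87 121 165 191 196 185
 131  72  49  50  54  57]
w8 ears [10.8 11.3 10.   9.8] far [] len None [191 206 205 205 206 198 164 110  75  74  76  74  95 149 179 190 193 181
 128  68  45  44  48  51]
w11 ears [10.1 10.1 15.2 16.1] far [] len None [148 154 152 153 154 153 153 151 150 136 104  78  84 127 174 201 207 195
 137  72  44  44  47  50]
```

```bash
python3 - <<'E'
from h import *
for f,v,vi,dz in(('w4',250.0,244.8,None),('w5',254.74,249.2,None),('w8',254.3,248.95,.0933),('w8',254.3,248.95,.0923),('w11',254.65,0,.0933)):
  d=np.load(f'pics/{f}.npz');M=R.from_rotvec(d['rot']).as_matrix();z=.006 if dz is None else d['tcp'][2]-dz
  T=lambda u,v:(M.T@(on(f,u,v,z)-d['tcp'])*1e3)
  print(f,'far outer',T(312,v)[0].round(2),'inner',T(312,vi)[0].round(2))
E
```

```text
w4 far outer -47.1 inner -41.66
w5 far outer -46.49 inner -40.9
w8 far outer -46.55 inner -41.13
w8 far outer -46.11 inner -40.71
w11 far outer -46.89 inner 184.21
```

play_rows:
  rows:
    - [0,0,0.04,0,0,0]
    - [0,0,0,0,0,0]
    - [0,0,0,0,0,0]
    - [0,0,0,0,0,0]

```text
t: 24.95
tcp_pos: [0.556, -0.0472, 0.1308]
ee_rot: [0.393, -3.117, -0.0]
contact_force: [-0.1, 0.1, -1.2]
opening: 0.0348
gripper_force: 45.0
```

```bash
python3 - <<'E'
from h import *
save('wrist','w12');F=[]
for i in range(8):
  get_image('top');o=get_obs();F.append([*o['contact_force'],*o['ft_torque']])
print(o['t'],o['tcp_pos'],np.mean(F,0).round(2),o['opening'])
print(edge('w12'))
d=np.load('pics/w12.npz');M=R.from_rotvec(d['rot']).as_matrix()
T=lambda u,v,z:(M.T@(on('w12',u,v,z)-d['tcp'])*1e3).round(1)
print('stub far edge r15',T(312,251.8,.0505),'r12.5',T(312,251.8,.053))
print(cv2.imread('pics/w12.png').max(2)[240:260,312])
E
```

```text
25.4 [ 0.55603529 -0.04714977  0.13083187] [ 0.01 -0.09 -1.54  0.02  0.02  0.01] 0.03474186967195507
(array([254.6, 254.9, 255. , 255. , 254.9, 254.7, 254.7, 254.6, 254.3,
       254.1, 254. , 253.6]), np.float64(254.53), array([194.86, 194.42]))
stub far edge r15 [-38.5  -2.3  80.3] r12.5 [-37.4  -2.3  77.8]
[ 99 126 148 153 152 153 154 154 153 151 149 136 107  80  84 125 172 201
 207 194]
```

play_rows:
  rows:
    - [0,0,0.06,0,0,0]
    - [0,0,0,0,0,0]
    - [0,0,0,0,0,0]
    - [0,0,0,0,0,0]

```text
t: 25.9
tcp_pos: [0.556, -0.0472, 0.1303]
ee_rot: [-0.393, 3.117, 0.0]
contact_force: [0.4, 0.1, -1.2]
opening: 0.0347
gripper_force: 45.0
```

```bash
cat > m.py <<'E'
from h import *
import sys
save('wrist',sys.argv[1]);F=[]
for i in range(8):
  get_image('top');o=get_obs();F.append([*o['contact_force'],*o['ft_torque']])
print(o['t'],o['tcp_pos'],np.mean(F,0).round(2),o['opening']); print(edge(sys.argv[1])[1:])
E
python3 m.py w13
```

```text
26.35 [ 0.55602291 -0.04717906  0.13022298] [ 0.27 -0.38 -1.09  0.04  0.02  0.03] 0.034398842081431166
(np.float64(254.85), array([194.86, 194.48]))
```

play_rows:
  rows:
    - [0,0,0.03,0,0,0]
    - [0,0,0,0,0,0]
    - [0,0,0,0,0,0]
    - [0,0,0,0,0,0]

```text
t: 26.85
tcp_pos: [0.556, -0.0472, 0.1299]
ee_rot: [-0.393, 3.117, 0.0]
contact_force: [-0.5, 0.4, -1.2]
opening: 0.0347
gripper_force: 45.0
```

```bash
python3 m.py w14; python3 - <<'E'
from h import *
d=np.load('pics/w14.npz');M=R.from_rotvec(d['rot']).as_matrix();K=d['K']
def pj(p):
  c=R.from_rotvec(d['r'].ravel()).as_matrix()@(d['tcp']+M@(np.array(p)/1e3))+d['t'].ravel();th=np.arctan2(np.hypot(c[0],c[1]),c[2]);return K[:2,2]+K[0,0]*th*c[:2]/np.hypot(c[0],c[1])
for x,y in((-46.5,-3),(10,-22),(10,14)): print(x,pj([x,y,93.3]),pj([x,y,92.3])-pj([x,y,93.3]))
E
```

```text
27.3 [ 0.55603232 -0.04715791  0.12994032] [-0.16 -0.15 -1.29  0.03  0.04 -0.  ] 0.034460396742317746
(np.float64(254.9), array([194.22, 194.49]))
-46.5 [311.30086122 254.2546131 ] [-0.00478719  0.43072366]
10 [289.58316035 194.90778824] [-0.08304884  0.25054326]
10 [330.56949909 194.8945873 ] [0.06388425 0.25067198]
```

play_rows:
  rows:
    - [0,0,0.03,0,0,0]
    - [0,0,0,0,0,0]
    - [0,0,0,0,0,0]
    - [0,0,0,0,0,0]

```text
t: 27.8
tcp_pos: [0.5561, -0.0471, 0.1297]
ee_rot: [-0.393, 3.117, 0.0]
contact_force: [0.9, 0.2, -0.8]
opening: 0.0349
gripper_force: 45.0
```

```bash
python3 m.py w15
```

```text
28.25 [ 0.55606316 -0.04716821  0.1296524 ] [-0.36  0.27 -0.76  0.04  0.05  0.02] 0.03453057871831139
(np.float64(255.02), array([194.26, 194.47]))
```

Light contact: the ring rests on the washer, still spread, with the pliers at the stop. Handing in.

```bash
python3 -c "
from cell import *
print(finish_job())"
```

```text
the job is handed in; nothing more can be done
None
```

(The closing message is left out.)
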